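# Set a flatted shaft in V-blocks and clamp it for drilling

## Robot

A 6-joint arm with a two-finger parallel gripper is mounted at the origin on a cart in front of the work surface, level with it; the furniture and walls round the work are solid. World frame = base frame: x ahead of the robot, y to its left, z up, the work surface at z = 0. Lengths are in m, angles in rad, forces in N, time in s.
With the tool pointing down it reaches from about 0.25 to 0.725 m from the base axis. Payload 4 kg.
Tool frame: the origin (TCP) lies on the centre line of the jaws, within the pads' length; the fingertips stand tip_reach ahead of it and the grasp point (between the pads) lies 5 mm behind it (tip_reach is the distance from the TCP to the fingertips, in m); z points along the fingers, y is the direction in which the jaws open and shut (so a half turn about z gives the same grasp; the last joint's range is limited). The gripper opens to 85 mm and grips with 20 to 120 N. Pads are 22 mm wide; open, the fingers measure 114 mm over their backs; the gripper's body (76 mm by 85 mm) begins 54 mm behind the grasp point. The pads swing forward as they close: fully open they stand 13 mm farther back than shut.
Start: joints at [0, 0.241, 0.005, 1.335, 0, 1.571], TCP at [0.5, -0, 0.245] pointing down, gripper open.
Joint ranges: [-2.72, 2.72], [-1.05, 1.87], [-1.09, 1.28], [-1.99, 2.15], [-1.42, 1.44], [-3.14, 3.14]. Speed limits (rad/s): [2.79, 2.79, 3.14, 3.14, 3.14, 3.14].

## Interface

Orientations are given as a unit quaternion [x, y, z, w].
In Python, from workcell import * gives the robot as it stands.
- The arm moves only by the tool arm_command, never from a script. Its arguments are lists of equal length, an entry for each row: "translation": the shift along the tool's x, y, z in cm, a list of three; "turn": the turn about the tool's z in rad; "hand": the closure, from 0 (fully open) to 1 (shut). In form: {"translation": [[x, y, z], ...], "turn": [turn, ...], "hand": [hand, ...]}. A call has 1 to 5 rows; each row is the pose to reach, as a shift and turn from the pose commanded when the call began, along the tool's axes at that moment; what a row does not reach only later rows make up. A row lasts 1/12 s, in which the tool goes at most 41.7 mm and 7.16 degrees, less where a joint would pass 70% of its speed; a pose out of reach is approached as far as the arm can. A call with a gripper value outside its range is refused whole. The fingers move at their own pace and stop on an object; the grip force is fixed at half the most. Time passes only in rows, so rows that repeat a pose let the fingers close. It gives the time, the measured TCP pose, the force and the opening at its end, in the units of the state.
- get_obs(): the state, without advancing time (a new reading comes with each control period).
- camera(name): name is "scene" or "side" or "wrist"; returns (picture, depth): 384x512x3 uint8, red, green, blue; 384x512 float32, m along the optical axis (not along the pixel's ray), 0 where there is no reading.
- camera_info(name): a dict with "mtx" (3x3 intrinsics, pixels), "world_to_cam" (4x4, takes a point from world to camera coordinates). Camera axes: x right, y down, z forward; pixel columns grow to the right and rows downward; lengths in m; the calibration is good to about 2 mm. A picture is of the moment at which its call begins: read the wrist's pose just before it. camera_info takes no time and is no camera call; for the wrist camera it gives the pose at the moment of the call.
- job_done(): hands the job in, once; it reports no verdict.
Trained networks look in the newest picture that a camera, given by its name, has taken for a name from the list of things; names that differ only in an ending like _2 or _b are one class to them, and where a whole thing is asked for, a point or a joint stands for the part that bears it (a point fixed in the world has none). Each returns a list of dicts, best first, with "conf" (0 to 1); they miss things now and then, are a little off and sometimes report something else, mostly with a low value. They report only what shows in the picture. A call takes as long as a camera call.
- search_frame(camera, name): "location" ([row, column] in pixels, amid what is visible of it).
- spot_point(camera, name): "location" ([row, column] in pixels: a listed point, or the origin of a listed thing).
The state is a dict: "clock": time; "joint_pos": joint angles; "joint_vel": joint speeds; "tau": joint torques, N m; "eef_pos": TCP position; "tool_rot": TCP orientation; "ft_force": force on the tool from outside, world axes, zero at the start; "ft_torque": the same for the moment, N m; "grip_width": finger opening in m.
Only numpy, scipy, OpenCV 4.12 (cv2) and the standard library are available. Lean on these libraries where they do the work, as an engineer would, in place of code of your own. Each camera call takes 0.05 s, during which the arm holds its last target. There are 200 camera calls.

## Task

Set the shaft up in its V-blocks for drilling: push it along until its end touches the yellow stop plate, and use its cross bar to roll it until the milled flat faces straight up. Only then swing the hold-down clamp down until its shoe rests on the flat, and leave it there without disturbing the other things on the bench.

Things in the scene. Friction and masses are not known exactly. Their poses are not given: they have to be found in the camera images.
- fixture: Drilling fixture fixed to the bench: dark base plate, 111 x 141 x 12 mm, with two grey V-blocks (60 mm wide, 24 mm long, tops at z = 82, at y = -40 and +40). Origin on the bench, below the shaft's axis and the clamp shoe. Its y axis runs along the shaft to the stop, x points away from the robot, z up; its yaw varies. Shaft axis at x = 0, z = 85 mm. Base ends at y = -61.
- stop (a point): Centre of the yellow stop plate's face, on the shaft's axis at fixture y = +65 mm (plate 44 mm wide, top at z = 102 mm). Over each V-block a steel stirrup (10 mm wide in y, legs at x = +-33, screw knob up to z = 124 mm) keeps the shaft in its V with a stiff drag, so that it stays where it is left.
- shaft_slide (a joint): Distance in m of the dark steel shaft's end from the stop plate, along the fixture's -y: 0 = touching the stop, 0.04 = farthest out. Starts 0.015 to 0.03. Moves stiffly, about 3 N, when pushed along.
- shaft (a joint): Roll of the shaft in rad: 0 = milled flat straight up and cross bar level; positive = flat tipped away from the robot (fixture +x) and near end of the cross bar raised. Starts 0.5 to 1.0; range -1.2 to 1.2. Stays where it is left; turning it takes about 0.12 N m (3 N near the bar's end).
- flat (a point): Centre of the milled flat, a bright face 25 mm wide and 40 mm long on the dark round shaft (36 mm diameter, 170 mm long), 13 mm from the shaft's axis. Its z axis is the flat's outward normal. With the shaft against the stop it lies under the clamp shoe, at fixture y = 0.
- shaft_end (a point): Centre of the shaft's free end face (36 mm round, upright, faces fixture -y, the robot's right), on the shaft's axis, 105 mm from the flat's centre; 85 mm above the bench. Pushing here toward fixture +y slides the shaft to the stop.
- bar_near_end (a point): End of the cross bar on the robot's side (fixture -x). The bar is 10 mm round, 110 mm long, fixed through the shaft, parallel to the flat, its middle on the shaft's axis 33 mm in from the free end (fixture y = -72 with the shaft at the stop). At the start this end is raised; pressing it down and toward the robot rolls the flat up. Pressing the far end rolls it back.
- clamp (a joint): Angle of the hold-down clamp in rad: 0 = arm level, shoe on the upward flat (to 0.3 mm); grows as the arm swings up. Starts 0.9 to 1.3, limit 1.5. Stiff hinge: stays where it is left, takes about 0.3 N m. If the flat is not up or not under the shoe, the shoe meets the round of the shaft and the arm stops at about 0.1.
- clamp_grip (a point): Centre of the red grip at the tip of the clamp arm (grip 36 long x 20 wide x 12 mm thick; arm 16 wide x 10 thick). It is 84 mm from the hinge, the grip's tip 102 mm. Push on the arm's upper side (which faces away from the robot while open), over and down toward the robot.
- clamp_hinge (a point): Axis of the clamp's hinge, at fixture x = 50, y = 0, z = 114 mm, parallel to the fixture's y; the closed arm reaches from it toward fixture -x, with its round shoe (16 mm) 50 mm out. The post under it stands at x = 39 to 65, y = -15 to 15 mm.
- spare_punch: Bystander: dark steel punch standing upright, 40 mm across, 64 mm high; origin under its centre.
- bush_1: Bystander: dark grey turned ring, 34 mm across, 13 mm high; origin under its centre.
- bolt_2: Bystander: steel hexagon bolt lying down, 59 mm long; origin under its centre.
- bush_tin: Bystander: open grey tin of bushes, 74 mm across, 54 mm high; origin under its centre. To the robot's left, at y above 0, stands an open cardboard carton with walls 250 mm high, and beyond it, at y above 0.4, a tall press: pass clear of both.

How it is judged:
By the outcome, as a careful person would: the job done as asked, in the order asked, and still so for the second after the job is handed in, with the robot touching nothing.
It also fails if it takes over 54 s, if anything falls off the work surface, if the arm or the gripper's body presses on something with over 40 N, if the wrist force passes 120 N, or if a joint passes its speed limit or range.

## Working session

There is one attempt and no reset: what is moved stays moved. The work goes in short steps, Python scripts to look and compute and a tool call to move; the robot and the scene stay as the last step left them, time stands still between calls to the robot, and variables do not carry over. Pictures are saved under pics/ and viewed, about 8 in all and at most 12, crops included, and the job is handed in when it is done.

Besides the shell and the picture viewer there is one more tool, called after "Call:" as name([rows], argument=value, ...), one row to a line, values as JSON. arm_command: Moves the arm, as the interface text tells. Its arguments: {"type":"object","properties":{"translation":{"type":"array","items":{"type":"array","items":{"type":"number"}}},"turn":{"type":"array","items":{"type":"number"}},"hand":{"type":"array","items":{"type":"number"}}},"required":["translation","turn","hand"]}

```bash
mkdir -p pics; ls
cat > h.py <<'E'
from workcell import *
import numpy as np, cv2
def px2w(cam,row,col,depth,info=None):
    i=info or camera_info(cam); r=int(round(row)); c=int(round(col))
    p=depth[max(r-1,0):r+2,max(c-1,0):c+2]; p=p[p>0]
    if len(p)==0: return None
    d=np.median(p); K=np.array(i["mtx"]); T=np.linalg.inv(np.array(i["world_to_cam"]))
    return (T@np.r_[np.linalg.inv(K)@[col,row,1]*d,1])[:3]
def proj(cam,p):
    i=camera_info(cam); q=np.array(i["world_to_cam"])@np.r_[p,1]; u=np.array(i["mtx"])@q[:3]; return (u[:2]/u[2])[::-1]
def cloud(cam,d):
    i=camera_info(cam); K=np.array(i["mtx"]); T=np.linalg.inv(np.array(i["world_to_cam"]))
    v,u=np.mgrid[:d.shape[0],:d.shape[1]]
    P=np.stack([u,v,np.ones_like(u)],-1)@np.linalg.inv(K).T*d[...,None]
    return P@T[:3,:3].T+T[:3,3]
def save(name,im): cv2.imwrite("pics/"+name+".png",im[...,::-1])
E
python3 - <<'E'
from h import *
np.set_printoptions(precision=4,suppress=True)
o=get_obs();print({k:np.round(v,3) for k,v in o.items()})
ims=[]
for c in("scene","side"):
    im,d=camera(c); np.save(c+"_d.npy",d); save(c+"0",im)
    for n in["stop","flat","shaft_end","bar_near_end","clamp_grip","clamp_hinge","fixture","spare_punch","bush_1","bolt_2","bush_tin"]:
        for r in spot_point(c,n)[:2]:
            print(c,n,np.round(r["location"],0),round(r["conf"],2),px2w(c,*r["location"],d))
E
```

```text
pics
{'clock': np.float64(0.0), 'joint_pos': array([0.   , 0.241, 0.004, 1.335, 0.   , 1.571]), 'joint_vel': array([ 0.   ,  0.001, -0.001, -0.001, -0.002, -0.001]), 'tau': array([  0.001, -37.232,  25.241,   0.017,   0.   ,   0.   ]), 'eef_pos': array([0.499, 0.   , 0.244]), 'tool_rot': array([ 0.707,  0.707, -0.001, -0.001]), 'ft_force': array([ 0.853,  0.528, -0.705]), 'ft_torque': array([0.023, 0.011, 0.03 ]), 'grip_width': np.float64(0.085)}
scene flat [158. 319.] 0.73 [-0.0062  0.0845  0.4556]
scene shaft_end [147. 344.] 0.65 [ 0.5834 -0.4897 -0.0091]
scene bar_near_end [153. 346.] 0.72 [ 0.3969 -0.3358  0.1141]
scene spare_punch [281. 168.] 0.77 [0.2675 0.2986 0.0135]
scene bush_1 [247. 161.] 0.59 [ 0.4033  0.2791 -0.0015]
scene bush_tin [199. 362.] 0.59 [ 0.0215 -0.0453  0.3075]
side stop [238. 273.] 0.73 [ 0.3897 -0.3367  0.1143]
side stop [218. 274.] 0.6 [ 0.4291 -0.2054  0.1007]
side flat [231. 283.] 0.76 [ 0.4305 -0.2878  0.1041]
side shaft_end [252. 298.] 0.79 [ 0.444  -0.3694  0.0873]
side shaft_end [284. 231.] 0.2 [ 0.2742 -0.3777  0.027 ]
side bar_near_end [237. 273.] 0.58 [ 0.4037 -0.2923  0.0925]
side clamp_grip [194. 289.] 0.6 [ 0.4553 -0.2567  0.195 ]
side clamp_hinge [216. 298.] 0.61 [ 0.4821 -0.2575  0.128 ]
side fixture [253. 278.] 0.68 [ 0.4148 -0.2983  0.0449]
side spare_punch [235. 274.] 0.33 [ 0.4262 -0.2193  0.0552]
side bolt_2 [256. 231.] 0.57 [ 0.3011 -0.2286  0.0124]
side bush_tin [282. 233.] 0.72 [ 0.2807 -0.379   0.0335]
```

Run:
```python
import cv2,numpy as np
a=cv2.imread("pics/scene0.png");b=cv2.imread("pics/side0.png")
b2=cv2.resize(b[170:310,190:350],(640,560),interpolation=cv2.INTER_CUBIC)
cv2.imwrite("pics/v1.png",cv2.resize(np.hstack([a,b]),(800,300),interpolation=cv2.INTER_AREA))
cv2.imwrite("pics/v2.png",b2)
```

```text
(no output)
```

View pics/v1.png

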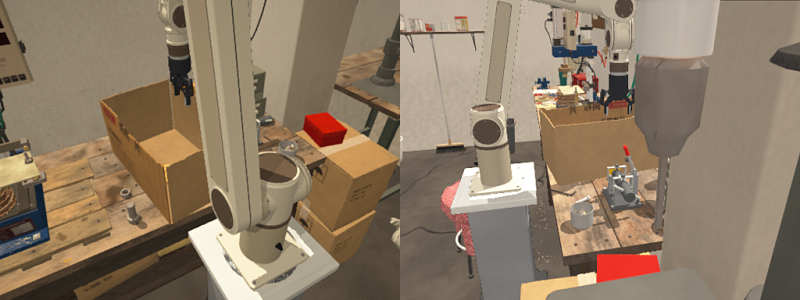

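View pics/v2.png

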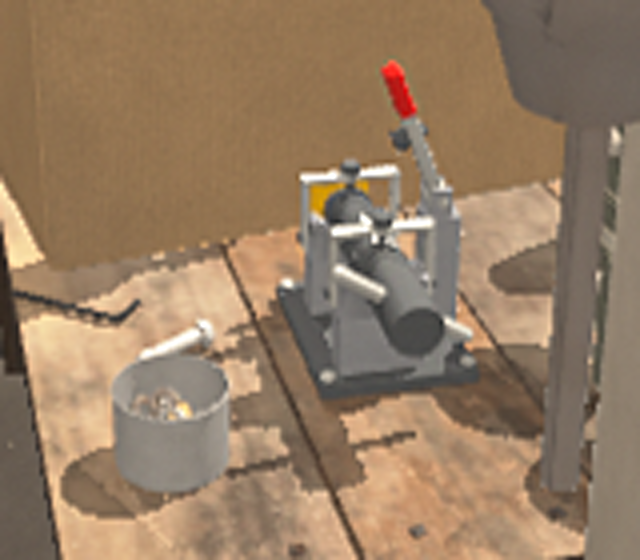

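The side view shows the fixture with the clamp open at crop (400,90)–(430,190) and the shaft's free end at (410,330). The bar's near end is raised at (345,275). The tin is at (170,430) and the bolt at (175,340). A pole stands at (565,300).

Run:
```python
from h import *
import workcell
np.set_printoptions(precision=4,suppress=True)
print([n for n in dir(workcell) if not n.startswith('_')], getattr(workcell,'tip_reach',None))
i=camera_info("wrist");print(np.array(i["mtx"]),np.linalg.inv(i["world_to_cam"]))
d=np.load("side_d.npy")
for p in [(290,331),(250,333),(210,334),(195,333),(180,325)]: print(p,px2w("side",*p,d))
```

```text
['Unreachable', 'camera', 'camera_info', 'get_obs', 'job_done', 'search_frame', 'spot_point', 'tip_reach'] 0.014
[[276.2774   0.     254.6658]
 [  0.     276.2774 191.1286]
 [  0.       0.       1.    ]] [[ 1.     -0.0005 -0.0002  0.5   ]
 [-0.0006 -0.9481 -0.318   0.082 ]
 [-0.      0.318  -0.9481  0.3741]
 [ 0.      0.      0.      1.    ]]
(290, 331) [ 0.232  -0.9924  0.463 ]
(250, 333) [ 0.2313 -0.9921  0.4886]
(210, 334) [ 0.2302 -0.9915  0.512 ]
(195, 333) [ 0.2257 -0.9986  0.5238]
(180, 325) [ 0.2213 -0.998   0.5316]
```

Call:
arm_command([
  [0,-3,-4],
  [-4,-6,-8],
  [-8,-8,-12],
  [-12,-8,-14],
  [-16,-8,-14],
], turn=[0,0,0,0,0], hand=[1,1,1,1,1])

```text
clock: 1.62
eef_pos: [0.4242, -0.1222, 0.3755]
tool_rot: [0.706, 0.708, 0.001, 0.002]
ft_force: [-0.0, -0.7, -0.2]
grip_width: 0.0259
```

Call:
arm_command([
  [-4,0,0],
  [-8,0,0],
  [-10,0,0],
  [-10,0,0],
], turn=[0,0,0,0], hand=[1,1,1,1])

```text
clock: 1.95
eef_pos: [0.4245, -0.2258, 0.3713]
tool_rot: [0.709, 0.705, -0.001, 0.0]
ft_force: [-0.4, 0.6, -1.0]
grip_width: -0.0
```

Run:
```python
from h import *
np.set_printoptions(precision=4,suppress=True)
o=get_obs();print(o["eef_pos"],o["grip_width"],o["ft_force"])
im,d=camera("wrist"); np.save("w1_d.npy",d); save("w1",im)
np.save("w1_T.npy",camera_info("wrist")["world_to_cam"])
for n in["stop","flat","shaft_end","bar_near_end","clamp_grip","clamp_hinge","fixture"]:
    for r in spot_point("wrist",n)[:1]:
        print(n,np.round(r["location"],0),round(r["conf"],2),px2w("wrist",*r["location"],d))
cv2.imwrite("pics/v3.png",cv2.resize(im[...,::-1],(800,600)))
```

```text
[ 0.4245 -0.2258  0.3713] -3.194233407937974e-05 [-0.4006  0.646  -1.0112]
stop [126. 265.] 0.67 [ 0.4393 -0.1771  0.1021]
flat [184. 266.] 0.85 [ 0.4421 -0.2629  0.0992]
shaft_end [238. 259.] 0.96 [ 0.4271 -0.2103  0.3678]
bar_near_end [230. 231.] 0.83 [ 0.3781 -0.3902 -0.0014]
clamp_grip [191. 283.] 0.72 [ 0.4558 -0.2356  0.2111]
clamp_hinge [175. 297.] 0.64 [ 0.4809 -0.2358  0.145 ]
fixture [158. 263.] 0.78 [ 0.4367 -0.2212  0.1036]
```

View pics/v3.png

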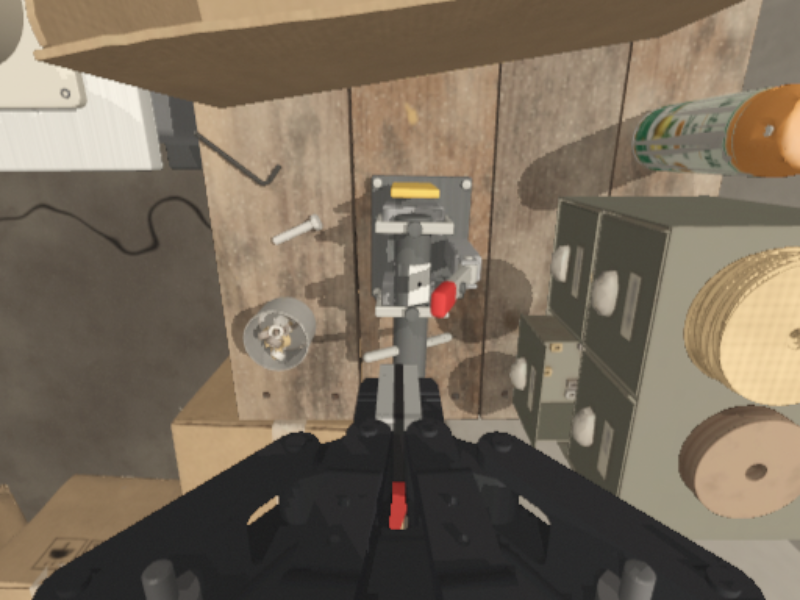

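The wrist view shows the fixture with the yellow stop at (415,190), the flat at (418,285) and the red grip at (444,300). The bar runs from (365,356) to (450,340). Near the work there is also a cabinet on the right from (520,315), the tin at (280,335) and the bolt at (295,230).

```bash
cat >> h.py <<'E'
from scipy.optimize import least_squares
def fit_cyl(P,x0,y0,yaw0=0.0,r=.018,n=3):
    """axis x = a - tan(yaw)*(y-y0), z=.085+dz ; dark-shaft points"""
    p=np.array([x0,yaw0,0.])
    f=lambda q,P:np.hypot((P[:,0]-q[0])*np.cos(q[1])+(P[:,1]-y0)*np.sin(q[1]),P[:,2]-.085-q[2])-r
    for k in range(n):
        m=np.abs(f(p,P))<[.012,.006,.004,.003][k]
        s=least_squares(f,p,args=(P[m],),loss="soft_l1",f_scale=.001); p=s.x
    return p,m.sum(),np.sqrt(np.mean(s.fun**2))
E
python3 - <<'E'
from h import *
np.set_printoptions(precision=4,suppress=True)
im=cv2.imread("pics/w1.png");d=np.load("w1_d.npy");C=cloud("wrist",d)
hsv=cv2.cvtColor(im,cv2.COLOR_BGR2HSV)
box=np.zeros(d.shape,bool);box[100:240,225:320]=1
ok=box&(d>0)
y=ok&(hsv[...,0]>20)&(hsv[...,0]<32)&(hsv[...,1]>150)&(C[...,2]>.09)
Y=C[y];print("yellow",len(Y),np.median(Y,0),Y.min(0),Y.max(0), "slope dy/dx",np.polyfit(Y[:,0],Y[:,1],1)[0])
red=ok&((hsv[...,0]<8)|(hsv[...,0]>172))&(hsv[...,1]>150)&(C[...,2]>.12)
R=C[red];print("red",len(R),R.mean(0),R.min(0),R.max(0))
# shaft points below the far stirrup and bar side
s=ok&(C[...,2]>.085)&(C[...,2]<.108)&(np.abs(C[...,0]-.435)<.03)&(C[...,1]<-.2)&(hsv[...,2]<120)
S=C[s];print("shaft",len(S),S.min(0),S.max(0));print(fit_cyl(S,.438,-.24))
# base plate
b=ok&(np.abs(C[...,2]-.012)<.004)&(hsv[...,2]<90)
v,u=np.nonzero(b)
rect=cv2.minAreaRect(C[b][:,:2].astype(np.float32)*1000);print("base",b.sum(),rect)
# bar
br=ok&(hsv[...,2]>140)&(hsv[...,1]<60)&(C[...,1]<-.29)&(C[...,2]>.05)
B=C[br];print("bar",len(B),B.min(0),B.max(0))
# cabinet
A=C.reshape(-1,3);A=A[(A[:,2]>.03)&(A[:,0]>.5)&(A[:,1]>-.45)];
for lo in np.arange(-.45,-.0,.05):
    q=A[(A[:,1]>lo)&(A[:,1]<lo+.05)&(A[:,2]<.5)]
    if len(q): print(round(lo,2),q[:,0].min(),q[:,2].max())
E
```

```text
yellow 2 [ 0.429  -0.1683  0.0907] [ 0.4283 -0.1683  0.0904] [ 0.4298 -0.1683  0.0911] slope dy/dx 0.03626494397609944
red 271 [ 0.4575 -0.2386  0.2034] [ 0.4488 -0.2505  0.1801] [ 0.4688 -0.2312  0.2124]
shaft 1159 [ 0.4191 -0.3587  0.0856] [ 0.4558 -0.2095  0.1072]
(array([ 0.4383, -0.0163,  0.0008]), np.int64(1156), np.float64(0.0006806036209102012))
base 751 ((447.94659423828125, -234.20101928710938), (108.08965301513672, 137.54946899414062), 0.2760699391365051)
bar 224 [ 0.3917 -0.3355  0.0577] [ 0.4828 -0.3253  0.1185]
-0.45 0.5648102634963293 0.23824422209319068
-0.4 0.5574385180924502 0.23936323910185142
-0.35 0.5728592044208929 0.24574653899045068
-0.3 0.5001210401729533 0.2492656003564811
-0.25 0.5000092080855177 0.2495505686435473
-0.2 0.60455896337858 0.24646404458226512
-0.15 0.6751774359935682 0.19270721958715203
-0.1 0.5000106069113899 0.21850938710108092
-0.05 0.5449133819865795 0.19397425867497686
```

Call:
arm_command([
  [-4,0.5,0],
  [-8,1,0],
  [-12,1.2,3],
  [-15,1.2,7],
  [-15,1.2,7],
], turn=[0,0,0,0,0], hand=[1,1,1,1,1])

```text
clock: 2.77
eef_pos: [0.436, -0.3737, 0.2973]
tool_rot: [0.708, 0.707, -0.001, -0.002]
ft_force: [0.2, 1.9, -1.3]
grip_width: -0.0
```

Call:
arm_command([
  [0,0,0],
  [0,0,0],
], turn=[0,0], hand=[1,1])

```text
clock: 2.93
eef_pos: [0.4365, -0.3712, 0.3011]
tool_rot: [0.707, 0.707, 0.0, -0.001]
ft_force: [0.5, 0.1, 0.5]
grip_width: 0.0003
```

Call:
arm_command([
  [-3.9,0,3],
  [-3.9,0,7],
  [-3.9,0,11],
  [-3.9,0,15],
  [-3.9,0,19],
], turn=[0,0,0,0,0], hand=[1,1,1,1,1])

```text
clock: 3.35
eef_pos: [0.4385, -0.4104, 0.1131]
tool_rot: [0.706, 0.708, 0.0, 0.002]
ft_force: [1.1, -1.2, -1.1]
grip_width: 0.0
```

Call:
arm_command([
  [0,0,2.2],
  [0,0,2.2],
  [0,0,2.2],
], turn=[0,0,0], hand=[1,1,1])

```text
clock: 3.6
eef_pos: [0.4377, -0.4099, 0.0911]
tool_rot: [0.706, 0.708, 0.0, 0.0]
ft_force: [0.5, 0.3, 0.2]
grip_width: -0.0003
```

Run:
```python
from h import *
np.set_printoptions(precision=4,suppress=True)
im,d=camera("wrist"); save("w2",im);C=cloud("wrist",d);np.save("w2_C.npy",C)
im2,d2=camera("side"); save("s2",im2);np.save("s2_d.npy",d2)
for c,dd in(("wrist",d),("side",d2)):
  for n in["stop","flat","shaft_end","bar_near_end","clamp_hinge"]:
    for r in spot_point(c,n)[:1]: print(c,n,np.round(r["location"],0),round(r["conf"],2),px2w(c,*r["location"],dd))
s=cv2.resize(im2[170:310,190:350],(457,400),interpolation=cv2.INTER_CUBIC)
w=cv2.resize(im[:, :],(343,257)); w=np.vstack([w,np.zeros((143,343,3),np.uint8)])
save("v4",np.hstack([s,w]))
print(get_obs()["eef_pos"])
```

```text
wrist shaft_end [182. 250.] 0.6 [ 0.4364 -0.3651  0.1052]
wrist bar_near_end [116. 124.] 0.65 [ 0.3901 -0.3361  0.1164]
side stop [221. 276.] 0.92 [ 0.4291 -0.2252  0.1033]
side flat [228. 286.] 0.5 [ 0.3954 -0.4166  0.1841]
side shaft_end [251. 298.] 0.51 [ 0.4235 -0.4223  0.1238]
side bar_near_end [239. 270.] 0.74 [ 0.4147 -0.2182  0.0433]
[ 0.4367 -0.411   0.09  ]
```

View pics/v4.png

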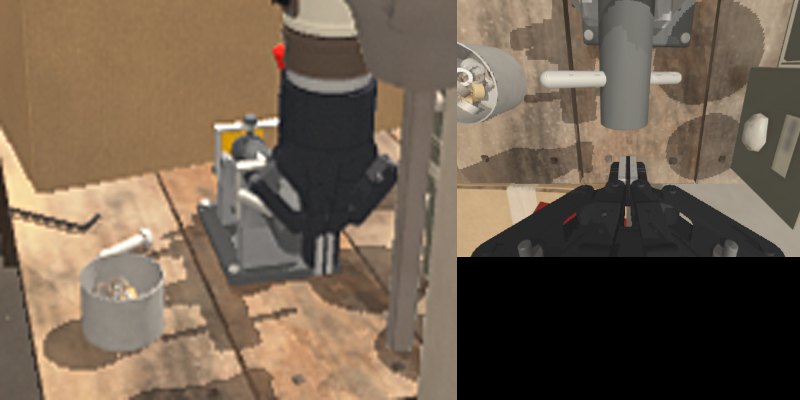

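The fingers hang just in front of the free end. In the wrist inset the bar runs from (540,79) to (682,77), the shaft end is at (626,125) and the fingers are at (627,165).

Run:
```python
from h import *
np.set_printoptions(precision=4,suppress=True)
im=cv2.imread("pics/w2.png");C=np.load("w2_C.npy");hsv=cv2.cvtColor(im,cv2.COLOR_BGR2HSV)
x,y,z=C[...,0],C[...,1],C[...,2]
s=(z>.085)&(z<.108)&(abs(x-.437)<.02)&(y<-.30)&(y>-.385)&(hsv[...,2]<150)
p,n,e=fit_cyl(C[s],.437,-.34,n=4);print(p,n,e)
S=C[s&(z>.097)];h=np.sort(S[:,1]);print("end y",h[:3],np.percentile(h,1))
b=(hsv[...,2]>150)&(hsv[...,1]<60)&(abs(y+.333)<.02)&(z>.04)&(abs(x-.437)<.065)
for sgn in(-1,1):
    B=C[b&(sgn*(x-.437)>.018)]
    if len(B)>5:
        L=cv2.fitLine(B.astype(np.float32),cv2.DIST_HUBER,0,.01,.01).ravel();print(sgn,len(B),L,"roll",np.arctan2(-L[2]*np.sign(L[0]),abs(L[0])),B.min(0),B.max(0))
bp=(abs(z-.012)<.004)&(hsv[...,2]<90)&(y<-.25)
Q=C[bp];print("base",len(Q),Q.min(0),np.percentile(Q[:,1],2),Q.max(0))
```

```text
[ 0.4365 -0.0246  0.0014] 13246 0.0005545538045195104
end y [-0.3706 -0.3706 -0.3705] -0.36920191901532257
-1 1960 [ 0.863  -0.033  -0.5041  0.4049 -0.3362  0.1113] roll 0.5286182 [ 0.39   -0.3415  0.098 ] [ 0.419  -0.3318  0.1197]
1 784 [ 0.853  -0.0377 -0.5205  0.468  -0.3379  0.0719] roll 0.5478859 [ 0.4551 -0.3428  0.06  ] [ 0.4833 -0.3333  0.0817]
base 3274 [ 0.2895 -0.4556  0.008 ] -0.4431556020598029 [ 0.6102 -0.2679  0.016 ]
```

Call:
arm_command([
  [1.5,-0.2,0],
  [2.5,-0.2,0],
  [3.2,-0.2,0],
  [3.9,-0.2,0],
  [4.3,-0.2,0],
], turn=[0.03,0.03,0.03,0.03,0.03], hand=[1,1,1,1,1])

```text
clock: 4.62
eef_pos: [0.4347, -0.3677, 0.0898]
tool_rot: [0.717, 0.697, -0.001, 0.0]
ft_force: [-0.4, -4.2, -2.1]
grip_width: 0.0001
```

Call:
arm_command([
  [0.2,0,0],
  [0.4,0,0],
], turn=[0,0], hand=[1,1])

```text
clock: 4.78
eef_pos: [0.4348, -0.3641, 0.0898]
tool_rot: [0.718, 0.696, -0.0, 0.0]
ft_force: [-0.6, -2.6, -1.9]
grip_width: -0.0004
```

Call:
arm_command([
  [0.2,0,0],
  [0.4,0,0],
], turn=[0,0], hand=[1,1])

```text
clock: 4.95
eef_pos: [0.4348, -0.3624, 0.0899]
tool_rot: [0.718, 0.696, -0.002, 0.002]
ft_force: [-2.2, -12.5, -6.2]
grip_width: -0.0001
```

Call:
arm_command([
  [0.2,0,0],
  [0.2,0,0],
], turn=[0,0], hand=[1,1])

```text
clock: 5.12
eef_pos: [0.4348, -0.3624, 0.09]
tool_rot: [0.719, 0.695, -0.004, 0.003]
ft_force: [-2.4, -14.5, -7.9]
grip_width: 0.0001
```

Call:
arm_command([
  [-1.5,0,0],
  [-2,0,-3],
  [-1,-2,-7],
  [2,-4.1,-7],
  [4.4,-4.1,-7],
], turn=[0,0,0,0,0], hand=[1,1,1,1,1])

```text
clock: 5.53
eef_pos: [0.3938, -0.3122, 0.1624]
tool_rot: [0.719, 0.695, 0.001, 0.001]
ft_force: [-0.8, 0.3, -1.4]
grip_width: -0.0001
```

Call:
arm_command([
  [0,0,1],
  [0,0,2.2],
  [0,0,2.2],
], turn=[0,0,0], hand=[1,1,1])

```text
clock: 5.78
eef_pos: [0.3947, -0.3113, 0.1361]
tool_rot: [0.717, 0.697, 0.0, -0.002]
ft_force: [-0.5, 0.3, 0.1]
grip_width: 0.0001
```

Call:
arm_command([
  [-0.6,0,0],
  [-0.6,0,0.8],
  [-0.6,0,1.6],
  [-0.6,0,2.3],
  [-0.6,0,2.8],
], turn=[0,0,0,0,0], hand=[1,1,1,1,1])

```text
clock: 6.2
eef_pos: [0.3949, -0.3192, 0.1092]
tool_rot: [0.718, 0.696, -0.0, -0.0]
ft_force: [-2.6, -1.0, 3.3]
grip_width: 0.0003
```

Call:
arm_command([
  [0,0,0.2],
  [0,0,0.3],
  [0,0,0.3],
], turn=[0,0,0], hand=[1,1,1])

```text
clock: 6.45
eef_pos: [0.3952, -0.3186, 0.1065]
tool_rot: [0.718, 0.696, 0.0, -0.0]
ft_force: [-0.5, 0.1, -0.3]
grip_width: 0.0001
```

Call:
arm_command([
  [0,0,-3],
  [-2,1,-6],
  [-4,2,-9],
  [-6,4,-9],
  [-6,4,-9],
], turn=[0,0,0,0,0], hand=[1,1,1,1,1])

```text
clock: 6.87
eef_pos: [0.4377, -0.3839, 0.1988]
tool_rot: [0.718, 0.696, 0.001, 0.004]
ft_force: [0.8, -0.2, -0.5]
grip_width: 0.0002
```

Call:
arm_command([
  [0,0,0],
  [0,0,0],
], turn=[0,0], hand=[1,1])

```text
clock: 7.03
eef_pos: [0.433, -0.379, 0.1958]
tool_rot: [0.718, 0.697, 0.0, -0.001]
ft_force: [0.2, 0.5, -0.7]
grip_width: -0.0001
```

```bash
cat > m.py <<'E'
from h import *
import sys
np.set_printoptions(precision=4,suppress=True)
t=sys.argv[1]
print(get_obs()["eef_pos"])
im,d=camera("wrist"); save(t,im);C=cloud("wrist",d);np.save(t+"_C.npy",C)
hsv=cv2.cvtColor(im[...,::-1].copy(),cv2.COLOR_BGR2HSV)
x,y,z=C[...,0],C[...,1],C[...,2]
s=(z>.085)&(z<.108)&(abs(x-.437)<.02)&(y<-.295)&(y>-.37)&(hsv[...,2]<150)
print("cyl",fit_cyl(C[s],.437,-.34,n=4)); S=C[s&(z>.097)];print("end y",np.percentile(S[:,1],1))
b=(hsv[...,2]>150)&(hsv[...,1]<60)&(abs(y+.32)<.02)&(z>.04)&(abs(x-.437)<.065)
for sgn in(-1,1):
    B=C[b&(sgn*(x-.437)>.02)]
    if len(B)>5:
        L=cv2.fitLine(B.astype(np.float32),cv2.DIST_HUBER,0,.01,.01).ravel();print(sgn,len(B),L,"roll",np.arctan2(-L[2]*np.sign(L[0]),abs(L[0])),B.min(0),B.max(0))
B=C[b&(abs(x-.437)>.02)];L=cv2.fitLine(B.astype(np.float32),cv2.DIST_HUBER,0,.01,.01).ravel();print("both",L,-L[2]/L[0])
f=(hsv[...,2]>140)&(hsv[...,1]<60)&(abs(x-.44)<.013)&(abs(y+.247)<.025)&(z>.085)&(z<.107)
F=C[f];F=F.reshape(-1,3)
if len(F)>20:
    c=np.median(F,0);F=F[np.linalg.norm(F-c,axis=1)<.022];u,sv,vt=np.linalg.svd(F-F.mean(0),full_matrices=False);n=vt[2]*np.sign(vt[2][2]);print("flat",len(F),F.mean(0),F.min(0),F.max(0),"n",n,"rms",sv[2]/len(F)**.5)
cv2.imwrite("pics/v_"+t+".png",cv2.resize(im[...,::-1],(640,480)))
E
python3 m.py w3
```

```text
[ 0.433  -0.379   0.1958]
cyl (array([ 0.435, -0.024, -0.   ]), np.int64(2953), np.float64(0.0005660967300142181))
end y -0.3503459698304327
-1 417 [ 0.9982 -0.0327 -0.0503  0.4001 -0.3166  0.0913] roll 0.05039045 [ 0.3826 -0.3215  0.0868] [ 0.417  -0.3126  0.0941]
1 380 [ 0.9977 -0.0408 -0.0536  0.4728 -0.3184  0.0875] roll 0.05362071 [ 0.4571 -0.3226  0.0831] [ 0.4895 -0.3143  0.0898]
both [ 0.9983 -0.0245 -0.0525  0.4348 -0.3174  0.0895] 0.052592065
flat 1752 [ 0.4387 -0.2477  0.0985] [ 0.427  -0.2663  0.0961] [ 0.4506 -0.2306  0.1011] n [ 0.0538 -0.0017  0.9986] rms 0.0007038689951695217
```

View pics/v_w3.png

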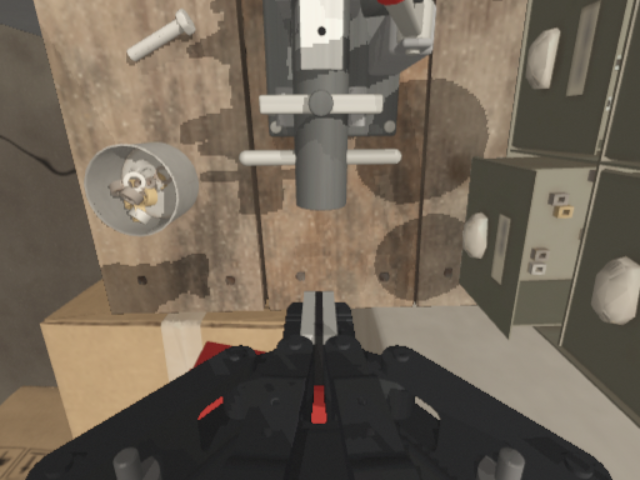

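Roll is now about 0.053 rad by both bar and flat, and the end stays at y = -0.350. The picture shows the bar nearly level from (245,157) to (398,157) and the flat at (322,30). I'll press the last 2 mm.

Call:
arm_command([
  [3,-2,0],
  [6,-4,3],
  [6,-4,6],
  [6,-4,7.5],
  [6,-4,7.5],
], turn=[0,0,0,0,0], hand=[1,1,1,1,1])

```text
clock: 7.5
eef_pos: [0.3916, -0.315, 0.118]
tool_rot: [0.717, 0.697, -0.0, -0.005]
ft_force: [-0.6, -0.5, 0.6]
grip_width: -0.0003
```

Call:
arm_command([
  [0,0,0.8],
  [0,0,1.4],
  [0,0,1.6],
  [0,0,1.6],
], turn=[0,0,0,0], hand=[1,1,1,1])

```text
clock: 7.83
eef_pos: [0.3957, -0.3191, 0.1062]
tool_rot: [0.718, 0.696, 0.0, 0.0]
ft_force: [0.0, 0.0, -0.3]
grip_width: 0.0
```

Call:
arm_command([
  [0,0,0.1],
  [0,0,0.2],
  [0,0,0.2],
], turn=[0,0,0], hand=[1,1,1])

```text
clock: 8.08
eef_pos: [0.3956, -0.3193, 0.1045]
tool_rot: [0.718, 0.696, -0.0, 0.001]
ft_force: [-0.4, 0.1, 2.9]
grip_width: -0.0005
```

Call:
arm_command([
  [0,0,0.05],
  [0,0,0.05],
], turn=[0,0], hand=[1,1])

```text
clock: 8.25
eef_pos: [0.3956, -0.3193, 0.1038]
tool_rot: [0.718, 0.696, -0.0, 0.001]
ft_force: [-0.6, -0.8, 3.4]
grip_width: -0.0002
```

Call:
arm_command([
  [0,0,-3],
  [-2,1,-6],
  [-4,2,-9],
  [-6,4,-9],
  [-6,4,-9],
], turn=[0,0,0,0,0], hand=[1,1,1,1,1])

```text
clock: 8.67
eef_pos: [0.4372, -0.3841, 0.1951]
tool_rot: [0.718, 0.696, 0.0, 0.004]
ft_force: [0.2, -0.3, -0.3]
grip_width: 0.0001
```

Call:
arm_command([
  [0,0,0],
  [0,0,0],
], turn=[0,0], hand=[1,1])

```text
clock: 8.83
eef_pos: [0.4326, -0.3791, 0.1921]
tool_rot: [0.718, 0.696, -0.0, -0.002]
ft_force: [0.1, 0.5, -0.3]
grip_width: -0.0001
```

```bash
python3 m.py w4
```

```text
[ 0.4326 -0.3791  0.1921]
cyl (array([ 0.4351, -0.0234,  0.    ]), np.int64(3065), np.float64(0.0005727963732283041))
end y -0.3503295569127407
-1 416 [ 0.9993 -0.0353  0.0147  0.3999 -0.3165  0.0894] roll -0.014714657 [ 0.3824 -0.3208  0.0843] [ 0.4169 -0.3125  0.0922]
1 429 [ 0.9993 -0.0375 -0.004   0.4728 -0.3184  0.0894] roll 0.003954518 [ 0.4571 -0.3229  0.0856] [ 0.4896 -0.3142  0.092 ]
both [ 0.9996 -0.0266  0.0015  0.4369 -0.3175  0.0894] -0.0014556863
flat 1711 [ 0.4385 -0.2484  0.0985] [ 0.427  -0.2664  0.0963] [ 0.45   -0.2319  0.1017] n [0.0032 0.0003 1.    ] rms 0.0007275109596990946
```

Roll is about 0.00 by both bar and flat, and the shaft end has not moved. Next I'll go behind the clamp arm.

Call:
arm_command([
  [0,0,-4],
  [0,1,-8],
  [4,2.5,-10],
  [8,4.5,-10],
  [12,5.8,-10],
], turn=[0,0,0,0,0], hand=[1,1,1,1,1])

```text
clock: 9.3
eef_pos: [0.4925, -0.2688, 0.2949]
tool_rot: [0.718, 0.696, 0.001, 0.002]
ft_force: [0.6, 0.4, -1.2]
grip_width: -0.0
```

Call:
arm_command([
  [1.7,0,0],
  [1.7,0,0],
  [1.7,0,0],
], turn=[0,0,0], hand=[1,1,1])

```text
clock: 9.55
eef_pos: [0.4919, -0.2509, 0.2931]
tool_rot: [0.717, 0.697, -0.0, -0.0]
ft_force: [-0.5, -0.0, -0.2]
grip_width: 0.0003
```

Call:
arm_command([
  [0.5,0.5,0],
  [0.5,0.5,3],
  [0.5,0.5,6],
  [0.5,0.5,9],
  [0.5,0.5,9.8],
], turn=[0,0,0,0,0], hand=[1,1,1,1,1])

```text
clock: 9.97
eef_pos: [0.4945, -0.2473, 0.19]
tool_rot: [0.718, 0.696, -0.002, -0.004]
ft_force: [-1.3, 0.2, -1.0]
grip_width: 0.0001
```

Call:
arm_command([
  [0,0,0],
  [0,0,0],
], turn=[0,0], hand=[1,1])

```text
clock: 10.13
eef_pos: [0.4976, -0.2484, 0.1957]
tool_rot: [0.718, 0.696, -0.0, -0.0]
ft_force: [-0.2, -0.3, 0.4]
grip_width: 0.0
```

Run:
```python
from h import *
np.set_printoptions(precision=4,suppress=True)
o=get_obs();print(o["eef_pos"],o["ft_force"])
im,d=camera("wrist");save("w5",im);C=cloud("wrist",d)
im2,_=camera("side");save("s5",im2)
hsv=cv2.cvtColor(im[...,::-1].copy(),cv2.COLOR_BGR2HSV)
r=((hsv[...,0]<8)|(hsv[...,0]>172))&(hsv[...,1]>150)&(abs(C[...,0]-.45)<.06)&(abs(C[...,1]+.24)<.04)&(C[...,2]>.12)
R=C[r];print(len(R),R.mean(0) if len(R) else 0,R.min(0) if len(R) else 0,R.max(0) if len(R) else 0)
s=cv2.resize(im2[150:310,200:340],(385,440),interpolation=cv2.INTER_CUBIC)
w=cv2.resize(im,(411,308));w=np.vstack([w,np.zeros((132,411,3),np.uint8)])
save("v5",np.hstack([s,w]))
```

```text
[ 0.4976 -0.2484  0.1957] [-0.179  -0.2994  0.3748]
1948 [ 0.46   -0.2435  0.2005] [ 0.4489 -0.2556  0.178 ] [ 0.4694 -0.2363  0.2127]
```

View pics/v5.png

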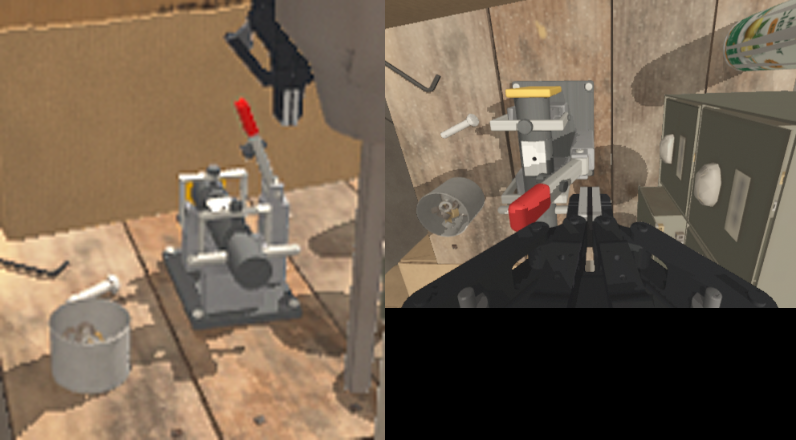

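The side view shows the finger behind the open arm, with the red grip at (247,117) and the fingers at (288,105). The wrist view agrees, with the fingers right of the red grip.

Call:
arm_command([
  [0,-0.9,0],
  [0,-1.7,0.1],
  [0,-2.4,0.5],
  [0,-3.2,1.0],
  [0,-3.2,1.0],
], turn=[0,0,0,0,0], hand=[1,1,1,1,1])

```text
clock: 10.65
eef_pos: [0.4647, -0.2472, 0.1861]
tool_rot: [0.718, 0.696, 0.0, 0.001]
ft_force: [0.1, 0.1, 1.6]
grip_width: 0.0001
```

Call:
arm_command([
  [0,-0.9,0.6],
  [0,-1.7,1.3],
  [0,-2.4,2.1],
  [0,-3.0,3.0],
  [0,-3.0,3.0],
], turn=[0,0,0,0,0], hand=[1,1,1,1,1])

```text
clock: 11.07
eef_pos: [0.4348, -0.2458, 0.155]
tool_rot: [0.718, 0.696, -0.0, 0.0]
ft_force: [0.1, 0.5, -0.2]
grip_width: 0.0002
```

Continue down.

Call:
arm_command([
  [0,-0.3,0.5],
  [0,-0.6,1.0],
  [0,-0.8,1.4],
  [0,-0.9,1.7],
  [0,-0.9,1.7],
], turn=[0,0,0,0,0], hand=[1,1,1,1,1])

```text
clock: 11.48
eef_pos: [0.4286, -0.2458, 0.1383]
tool_rot: [0.717, 0.697, 0.001, 0.002]
ft_force: [6.5, -0.5, -1.4]
grip_width: -0.0005
```

Call:
arm_command([
  [0,0,0.2],
  [0,0,0.4],
  [0,0,0.4],
], turn=[0,0,0], hand=[1,1,1])

```text
clock: 11.73
eef_pos: [0.4281, -0.2458, 0.1343]
tool_rot: [0.717, 0.697, 0.001, 0.001]
ft_force: [6.2, -0.6, 0.7]
grip_width: -0.0001
```

Run:
```python
from h import *
np.set_printoptions(precision=4,suppress=True)
im,d=camera("wrist");save("w6",im)
im2,d2=camera("side");save("s6",im2)
for c,dd in(("wrist",d),("side",d2)):
  C=cloud(c,dd);i=im if c=="wrist" else im2
  hsv=cv2.cvtColor(i[...,::-1].copy(),cv2.COLOR_BGR2HSV)
  r=((hsv[...,0]<8)|(hsv[...,0]>172))&(hsv[...,1]>150)&(abs(C[...,0]-.42)<.09)&(abs(C[...,1]+.24)<.05)&(C[...,2]>.08)
  R=C[r];print(c,len(R),R.mean(0) if len(R) else 0,R.min(0) if len(R) else 0,R.max(0) if len(R) else 0)
s=cv2.resize(im2[150:310,200:340],(385,440),interpolation=cv2.INTER_CUBIC)
w=cv2.resize(im,(411,308));w=np.vstack([w,np.zeros((132,411,3),np.uint8)])
save("v6",np.hstack([s,w]))
```

```text
wrist 1665 [ 0.4021 -0.2424  0.1207] [ 0.3862 -0.255   0.1108] [ 0.4205 -0.2349  0.144 ]
side 77 [ 0.402  -0.2508  0.1198] [ 0.3852 -0.2583  0.1121] [ 0.4201 -0.2381  0.1243]
```

View pics/v6.png

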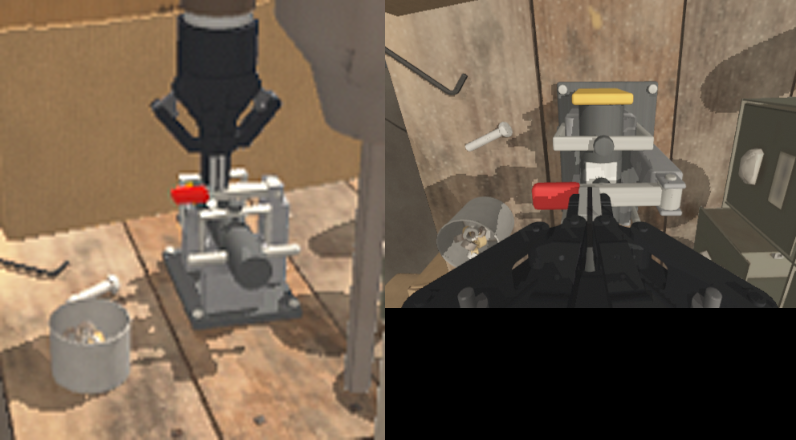

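The arm is almost level in both views, with the red grip at (190,195) in the side view. The fist is wedged behind the grip's step. I'll lift, move onto the grip and press down gently.

Call:
arm_command([
  [0,0.3,0],
  [0,0.3,-1.5],
  [0,-1.5,-1.8],
  [0,-2.6,-1.8],
  [0,-2.6,-0.8],
], turn=[0,0,0,0,0], hand=[1,1,1,1,1])

```text
clock: 12.25
eef_pos: [0.398, -0.2445, 0.1426]
tool_rot: [0.718, 0.696, -0.001, -0.001]
ft_force: [0.1, -0.5, -0.7]
grip_width: 0.0002
```

Call:
arm_command([
  [0,0,0.3],
  [0,0,0.6],
  [0,0,0.7],
  [0,0,0.7],
], turn=[0,0,0,0], hand=[1,1,1,1])

```text
clock: 12.58
eef_pos: [0.4002, -0.2445, 0.1347]
tool_rot: [0.718, 0.696, -0.0, -0.001]
ft_force: [0.4, 0.5, 0.2]
grip_width: -0.0002
```

Call:
arm_command([
  [0,0,0.15],
  [0,0,0.3],
  [0,0,0.3],
], turn=[0,0,0], hand=[1,1,1])

```text
clock: 12.83
eef_pos: [0.401, -0.2449, 0.1338]
tool_rot: [0.718, 0.696, 0.0, 0.001]
ft_force: [-3.9, 1.5, 10.4]
grip_width: -0.0006
```

The force rose to 10 N at tip z ≈ 0.120, so the shoe is seated. I'll lift off and verify.

Call:
arm_command([
  [0,0,-3],
  [-2,0,-7],
  [-6,1,-11],
  [-10,2.5,-14],
  [-12,3.5,-15],
], turn=[0,0,0,0,0], hand=[1,1,1,1,1])

```text
clock: 13.25
eef_pos: [0.4291, -0.3579, 0.2796]
tool_rot: [0.717, 0.697, 0.0, 0.002]
ft_force: [1.0, -0.7, -0.1]
grip_width: -0.0002
```

Call:
arm_command([
  [0,0,0],
  [0,0,0],
  [0,0,0],
], turn=[0,0,0], hand=[1,1,1])

```text
clock: 13.5
eef_pos: [0.4283, -0.3565, 0.2754]
tool_rot: [0.718, 0.696, 0.0, -0.001]
ft_force: [-0.8, -0.7, 0.4]
grip_width: 0.0001
```

```bash
python3 m.py w7
python3 - <<'E'
from h import *
np.set_printoptions(precision=4,suppress=True)
im=cv2.imread("pics/w7.png");C=np.load("w7_C.npy");x,y,z=C[...,0],C[...,1],C[...,2]
m=(abs(y+.246)<.006)&(x>.385)&(x<.48)&(z>.108)&(z<.14)
for a in np.arange(.386,.48,.008):
    q=z[m&(abs(x-a)<.004)]
    if len(q): print(round(a,3),len(q),np.median(q).round(4))
im2,_=camera("side");save("s7",im2)
w=cv2.resize(im,(411,308));w=np.vstack([w,np.zeros((132,411,3),np.uint8)])
s=cv2.resize(im2[150:310,200:340],(385,440),interpolation=cv2.INTER_CUBIC)[...,::-1]
cv2.imwrite("pics/v7.png",np.hstack([s,w]))
E
```

```text
[ 0.4283 -0.3565  0.2754]
cyl (array([ 0.4347, -0.0228, -0.0003]), np.int64(1550), np.float64(0.0006045741400922539))
end y -0.34976933690049916
-1 228 [ 0.9998 -0.0223 -0.0007  0.4004 -0.3157  0.0887] roll 0.0007378314 [ 0.3825 -0.32    0.0838] [ 0.4167 -0.3119  0.092 ]
1 219 [ 0.9997 -0.0086 -0.0218  0.4778 -0.3178  0.0892] roll 0.021787206 [ 0.4572 -0.3225  0.0854] [ 0.4893 -0.3138  0.0918]
both [ 0.9996 -0.0285  0.0036  0.4359 -0.3167  0.0889] -0.0035791008
flat 342 [ 0.4383 -0.2544  0.0982] [ 0.4275 -0.2657  0.0961] [ 0.4497 -0.2323  0.1003] n [-0.004  -0.0018  1.    ] rms 0.0007699567401996183
0.386 64 0.1194
0.394 109 0.1201
0.402 118 0.12
0.41 116 0.1203
0.418 121 0.1195
0.426 107 0.119
0.434 126 0.1206
0.442 112 0.1192
0.45 122 0.119
0.458 112 0.119
0.466 118 0.119
0.474 119 0.119
```

View pics/v7.png

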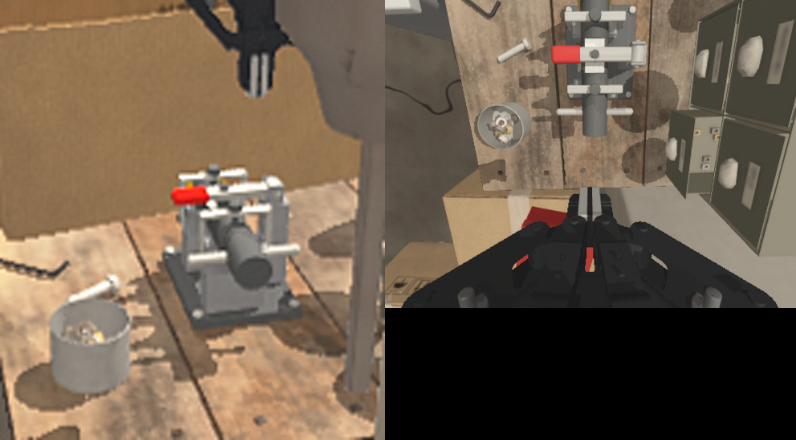

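The arm is level with its top at z = 0.119 to 0.120 along its whole length. The bar is level, and the tin and bolt have not moved. The gripper touches nothing, so I'll hand in.

```bash
python3 -c "
from h import *
print(job_done(), get_obs()['clock'])"
```

```text
the job is handed in; nothing more can be done
the job is handed in; nothing more can be done
```

The shaft is set up and clamped, and I handed the job in at about 13.6 s with the robot clear of everything.

1. **Slide:** I pushed the shaft's free end toward the stop until it stopped moving against about 14 N. The end then stayed at y ≈ -0.350. I took the hard stop as contact with the yellow plate; no view showed the contact itself.
2. **Roll:** I pressed the near end of the bar down in two steps, from about 0.54 rad to 0.05 and then to 0.00. The last check gave -0.004 rad from the whole bar, and the flat's normal was within 0.005 rad of straight up.
3. **Clamp:** I swung the arm over and pressed on the red grip until it held against about 10 N. The arm's top measured 0.119 to 0.120 m along its whole length, so it is level with the shoe on the flat.

**Checks that disagreed or were limited:**
- In the last picture, the fit to the bar's far half alone gave 0.02 rad. It had few pixels, and the full bar and the flat did not support it.
- On the way down the fist wedged behind the grip's step with about 6 N sideways. I lifted off and pressed from on top of the grip instead.
- The tin and bolt looked unmoved in the final views. The punch and ring stood well away from where the arm worked, and I did not check them again.

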